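Stroke-test a curved contact bumper pad by pad

TASK

Test the curved contact bumper by touch: put the closed fingertips on the end pad beside the big round socket, press that pad alone about half way down, and stroke along the curve so that all seven pads dip in turn, none pushed to its stop. Finish while still holding the last pad, the one beside the small plain cap, about half way down with light pressure, the pads before its neighbour all up again; the program ends in that hold. Nothing is to be gripped or lifted, and the loose things around the bumper stay where they are.

Things in the scene. Friction and masses are not known exactly. Their poses are not given: they have to be found in the camera images.
- bumper: Curved contact bumper of a small driverless cart, screwed to the bench on an aluminium rail 40 mm wide: seven rigid grey roof-shaped pads of smooth slippery plastic with flat black crowns in one row along an arc of radius 220 mm, 34 mm from centre to centre (the row is about 230 mm long). z up. Origin on the bench, 17 mm on the hollow side of the middle pad's centre; +x points to the bulging side, +y along the row from pad0 to pad6. It cannot move.
- pad0_top (a point): Centre of the top face of pad 0 of the bumper (pads are numbered 0 to 6 along the row; either end may be the one with the socket), 57 mm above the bench when the pad is up; it goes down with the pad. The pad is 34 mm across the row and 33 mm along it, its flat black crown 9 mm long (along the row), with shoulders sloping down 8 mm (33 degrees) towards its neighbours. Site axes: x across the row to the bulging side, y along the row, z up.
- pad1_top (a point): Centre of the top face of pad 1 of the bumper (pads are numbered 0 to 6 along the row; either end may be the one with the socket), 57 mm above the bench when the pad is up; it goes down with the pad. The pad is 34 mm across the row and 33 mm along it, its flat black crown 9 mm long (along the row), with shoulders sloping down 8 mm (33 degrees) towards its neighbours. Site axes: x across the row to the bulging side, y along the row, z up.
- pad2_top (a point): Centre of the top face of pad 2 of the bumper (pads are numbered 0 to 6 along the row; either end may be the one with the socket), 57 mm above the bench when the pad is up; it goes down with the pad. The pad is 34 mm across the row and 33 mm along it, its flat black crown 9 mm long (along the row), with shoulders sloping down 8 mm (33 degrees) towards its neighbours. Site axes: x across the row to the bulging side, y along the row, z up.
- pad3_top (a point): Centre of the top face of pad 3 of the bumper (pads are numbered 0 to 6 along the row; either end may be the one with the socket), 57 mm above the bench when the pad is up; it goes down with the pad. The pad is 34 mm across the row and 33 mm along it, its flat black crown 9 mm long (along the row), with shoulders sloping down 8 mm (33 degrees) towards its neighbours. Site axes: x across the row to the bulging side, y along the row, z up.
- pad4_top (a point): Centre of the top face of pad 4 of the bumper (pads are numbered 0 to 6 along the row; either end may be the one with the socket), 57 mm above the bench when the pad is up; it goes down with the pad. The pad is 34 mm across the row and 33 mm along it, its flat black crown 9 mm long (along the row), with shoulders sloping down 8 mm (33 degrees) towards its neighbours. Site axes: x across the row to the bulging side, y along the row, z up.
- pad5_top (a point): Centre of the top face of pad 5 of the bumper (pads are numbered 0 to 6 along the row; either end may be the one with the socket), 57 mm above the bench when the pad is up; it goes down with the pad. The pad is 34 mm across the row and 33 mm along it, its flat black crown 9 mm long (along the row), with shoulders sloping down 8 mm (33 degrees) towards its neighbours. Site axes: x across the row to the bulging side, y along the row, z up.
- pad6_top (a point): Centre of the top face of pad 6 of the bumper (pads are numbered 0 to 6 along the row; either end may be the one with the socket), 57 mm above the bench when the pad is up; it goes down with the pad. The pad is 34 mm across the row and 33 mm along it, its flat black crown 9 mm long (along the row), with shoulders sloping down 8 mm (33 degrees) towards its neighbours. Site axes: x across the row to the bulging side, y along the row, z up.
- pad0 (a joint): How far pad 0 is pressed straight down, m: 0 is up, 0.012 is its stop. Spring return, about 0.6 N to start and 0.7 N per mm more.
- pad1 (a joint): How far pad 1 is pressed straight down, m: 0 is up, 0.012 is its stop. Spring return, about 0.6 N to start and 0.7 N per mm more.
- pad2 (a joint): How far pad 2 is pressed straight down, m: 0 is up, 0.012 is its stop. Spring return, about 0.6 N to start and 0.7 N per mm more.
- pad3 (a joint): How far pad 3 is pressed straight down, m: 0 is up, 0.012 is its stop. Spring return, about 0.6 N to start and 0.7 N per mm more.
- pad4 (a joint): How far pad 4 is pressed straight down, m: 0 is up, 0.012 is its stop. Spring return, about 0.6 N to start and 0.7 N per mm more.
- pad5 (a joint): How far pad 5 is pressed straight down, m: 0 is up, 0.012 is its stop. Spring return, about 0.6 N to start and 0.7 N per mm more.
- pad6 (a joint): How far pad 6 is pressed straight down, m: 0 is up, 0.012 is its stop. Spring return, about 0.6 N to start and 0.7 N per mm more.
- socket_top (a point): Top centre of the big round connector socket (40 mm across, 28 mm high, with a dark face and brass pins) that stands at one end of the pad row, about 38 mm beyond the centre of the end pad. Which end varies.
- cap_top (a point): Top centre of the small plain round end cap (22 mm across, 28 mm high) at the other end of the row, likewise about 38 mm beyond the centre of its end pad.
- relay: Loose grey relay module, 28 x 50 mm, 50 mm high; origin under its centre. Near the hollow side of the bumper.
- plug: Loose black test plug standing upright, 20 mm across, 47 mm high; origin under its centre. Near the hollow side of the bumper.
- terminal: Loose grey terminal block, 22 x 60 mm, 22 mm high; origin under its centre. Near the bulging side.
- tape: Loose black roll of tape lying flat, 56 mm across, 18 mm high; origin under its centre. Near the bulging side.
- driver: Loose screwdriver lying on the bench, 170 mm long along its x; off to the right.
- meter: Loose multimeter, 150 x 75 mm, 36 mm high; origin under its centre; off to the right.
- mug: Loose white mug, 76 mm across, 90 mm high; origin under its centre; off to the left.

How it is judged (in metres and radians):
On the way, in this order (a step that is already met when the one before it is completed fails the run):
1. the first pad, beside the socket, is pressed at least 2 mm while the second is not (((horizontal distance between socket_top and pad0_top below 0.08 m and value of joint pad0 above 0.002 m and not (value of joint pad1 above 0.002 m)) or (horizontal distance between socket_top and pad6_top below 0.08 m and value of joint pad6 above 0.002 m and not (value of joint pad5 above 0.002 m)))), for 0.05 s.
2. then the second pad from the socket is pressed at least 2 mm (((horizontal distance between socket_top and pad0_top below 0.08 m and value of joint pad1 above 0.002 m) or (horizontal distance between socket_top and pad6_top below 0.08 m and value of joint pad5 above 0.002 m))), for 0.03 s.
3. then the third pad from the socket is pressed at least 2 mm (((horizontal distance between socket_top and pad0_top below 0.08 m and value of joint pad2 above 0.002 m) or (horizontal distance between socket_top and pad6_top below 0.08 m and value of joint pad4 above 0.002 m))), for 0.03 s.
4. then the fourth pad from the socket is pressed at least 2 mm (((horizontal distance between socket_top and pad0_top below 0.08 m and value of joint pad3 above 0.002 m) or (horizontal distance between socket_top and pad6_top below 0.08 m and value of joint pad3 above 0.002 m))), for 0.03 s.
5. then the fifth pad from the socket is pressed at least 2 mm (((horizontal distance between socket_top and pad0_top below 0.08 m and value of joint pad4 above 0.002 m) or (horizontal distance between socket_top and pad6_top below 0.08 m and value of joint pad2 above 0.002 m))), for 0.03 s.
6. then the sixth pad from the socket is pressed at least 2 mm (((horizontal distance between socket_top and pad0_top below 0.08 m and value of joint pad5 above 0.002 m) or (horizontal distance between socket_top and pad6_top below 0.08 m and value of joint pad1 above 0.002 m))), for 0.03 s.
7. then the last pad from the socket is pressed at least 2 mm (((horizontal distance between socket_top and pad0_top below 0.08 m and value of joint pad6 above 0.002 m) or (horizontal distance between socket_top and pad6_top below 0.08 m and value of joint pad0 above 0.002 m))), for 0.03 s.
At the end, for the whole second after the job is handed in: The fingers hold the last pad (beside the small cap) down by 2 to 11 mm of its 12 mm with more than 0.8 N; the five pads nearest the socket are up (less than 2 mm down); no loose thing has moved more than 20 mm (((horizontal distance between socket_top and pad0_top below 0.08 m and value of joint pad6 above 0.002 m and not (value of joint pad6 above 0.011 m) and contact force between the fingers and pad6 above 0.8 N and not (value of joint pad0 above 0.002 m) and not (value of joint pad1 above 0.002 m) and not (value of joint pad2 above 0.002 m) and not (value of joint pad3 above 0.002 m) and not (value of joint pad4 above 0.002 m)) or (horizontal distance between socket_top and pad6_top below 0.08 m and value of joint pad0 above 0.002 m and not (value of joint pad0 above 0.011 m) and contact force between the fingers and pad0 above 0.8 N and not (value of joint pad6 above 0.002 m) and not (value of joint pad5 above 0.002 m) and not (value of joint pad4 above 0.002 m) and not (value of joint pad3 above 0.002 m) and not (value of joint pad2 above 0.002 m))) and not (distance of relay from where it was at the start of the episode above 0.02 m) and not (distance of plug from where it was at the start of the episode above 0.02 m) and not (distance of terminal from where it was at the start of the episode above 0.02 m) and not (distance of tape from where it was at the start of the episode above 0.02 m) and not (distance of driver from where it was at the start of the episode above 0.02 m) and not (distance of meter from where it was at the start of the episode above 0.02 m) and not (distance of mug from where it was at the start of the episode above 0.02 m)); the arm keeps its last pose, push and grip.
It fails at once if a pad is driven down to its stop (beyond 11.5 mm of its 12 mm) (value of joint any of pad0, pad1, pad2, pad3, pad4, pad5, pad6 above 0.0115 m).
It fails at once if the fingers push on the bumper with more than 25 N (contact force between the fingers and bumper above 25 N).
It fails at once if a loose thing is lifted, carried or shifted by more than 20 mm (distance of any of relay, plug, terminal, tape, driver, meter, mug from where it was at the start of the episode above 0.02 m).
It also fails if it takes over 40 s, if anything falls off the work surface, if the arm or the gripper's body presses on something with over 40 N, if the wrist force passes 120 N, or if a joint passes its speed limit or range.

ROBOT

A 6-joint arm with a two-finger parallel gripper is mounted at the origin on the work surface. World frame = base frame: x ahead of the robot, y to its left, z up, the work surface at z = 0. Lengths are in mm, angles in rad, forces in N, time in s.
With the tool pointing down it reaches from about 275 to 750 mm from the base axis. Payload 10.2 kg.
Tool frame: the origin (TCP) lies between the finger pads; the fingertips stand 17 mm ahead of it and the grasp point (between the pads) lies 2 mm behind it (tips_ahead is the distance from the TCP to the fingertips, in mm); z points along the fingers, y is the line along which they close (so a half turn about z gives the same grasp; the last joint's range is limited). The gripper opens to 85 mm and grips with 20 to 120 N. Pads are 22 mm wide; open, the fingers measure 114 mm over their backs; the gripper's body (76 mm by 85 mm) begins 54 mm behind the grasp point. The pads swing forward as they close: fully open they stand 13 mm farther back than shut.
Start: joints at [1.058, 0.313, 1.498, -0, 1.331, -0.223], TCP at [150.037, 503.11, 248.294] pointing down, gripper open.
Joint ranges: [-2.94, 2.94], [-0.97, 2.17], [0.19, 2.56], [-1.23, 4.37], [0.02, 3.11], [-2.88, 2.88]. Speed limits (rad/s): [2.39, 2.39, 3.01, 3.14, 3.14, 3.14].

INTERFACE

Orientations are given as a unit quaternion [w, x, y, z].
In Python, from rig import sense, capture, finish_job, boxes_of, tips_ahead gives the robot as it stands.
- The arm moves only by the tool drive_tool, never from a script. Its argument "commands" is text: rows parted by semicolons, each of 7 numbers parted by spaces: the shift along the world's x, y, z in units of 0.1 m (1.0 is 0.1 m), then the turn, a rotation vector about the world's x, y, z in units of pi/4 rad (1.0 is pi/4 rad), then the opening in per cent of the stroke, from 0 (shut) to 100 (fully open). A call has 1 to 20 rows; each row shifts and turns the commanded pose from where the row before left it; what a row does not reach is not made up. A row lasts 1/12 s, in which the tool goes at most 41.7 mm and 7.16 degrees, less where a joint would pass 70% of its speed; a pose out of reach is approached as far as the arm can. A call with a number of a shift or a turn outside -1 to 1 is refused whole. A call with a gripper value outside its range is refused whole. The fingers move at their own pace and stop on an object; "force" is the grip in N (left out, the last holds). Time passes only in rows, so rows that do not move let the fingers close. It gives the time, the measured TCP pose, the force, the opening and the grip force at its end, in the units of the state.
- sense(): the state, without advancing time (a new reading comes with each control period).
- capture(name): name is "side" or "top" or "wrist"; returns a dict with "pixels" (384x512x3 uint8, blue, green, red), "fov_y" (degrees; the focal length in pixels is half the picture's height over the tangent of half this angle, whatever the lens; pixels are square), "cx", "cy" (the principal point, pixels), "position" and "attitude" of the camera in the world; the wrist camera has in their place "tool_from_camera" (4x4, takes a point from camera to tool coordinates, whose origin is the TCP and whose axes are the flange's). Camera axes: x right, y down, z forward; pixel columns grow to the right and rows downward; lengths in mm; the calibration is good to about 2 mm. A picture is of the moment at which its call begins: read the wrist's pose just before it. There is no depth.
- finish_job(): hands the job in; it is judged then, once.
Trained networks look in a picture, given as the dict that the camera call returned (one of the last four; its "shot" number tells which), for a name from the list of things; names that differ only in an ending like _2 or _b are one class to them, and where a whole thing is asked for, a point or a joint stands for the part that bears it (a point fixed in the world has none). Each returns a list of dicts, best first, with "confidence" (0 to 1); they miss things now and then, are a little off and sometimes report something else, mostly with a low value. They report only what shows in the picture. A call takes as long as a camera call.
- boxes_of(picture, name): "position" ([column, row] in pixels, amid what is visible of it).
The state is a dict: "time_s": time; "joints": joint angles; "dq": joint speeds; "tau": joint torques, N m; "eef_pos": TCP position; "ee_rot": TCP orientation; "force": force on the tool from outside, world axes, zero at the start; "wrist_torque": the same for the moment, N m; "grip_width": opening from 0.0 (shut) to 1.0 (fully open); "grip_force": force on a finger pad.
Only numpy, scipy, OpenCV 4.12 (cv2) and the standard library are available. Lean on these libraries where they do the work, as an engineer would, in place of code of your own. Each camera call takes 0.05 s, during which the arm holds its last target. There are 200 camera calls.

## Working session

There is one attempt and no reset: what is moved stays moved. The work goes in short steps, Python scripts to look and compute and a tool call to move; the robot and the scene stay as the last step left them, time stands still between calls to the robot, and variables do not carry over. Pictures are saved under pics/ and viewed, at most 10 in all, crops included, and the job is handed in when it is done.

Besides the shell and the picture viewer there is one more tool, called by a JSON object that holds its "op" and its "data". drive_tool: Moves the arm, as the interface text tells. Shifts and turns lie within -1 to 1; 1 stands for 0.1 m of shift or pi/4 rad of turn. Its arguments: {"type":"object","properties":{"commands":{"type":"string"},"force":{"type":"number"}},"required":["commands"]}

```bash
mkdir -p pics; cat > h.py <<'E'
import numpy as np, cv2
from rig import *
from scipy.spatial.transform import Rotation as R
def rot(a):
    a=np.array(a,float)
    return a if a.shape==(3,3) else R.from_quat(a,scalar_first=True).as_matrix()
def ray(p,uv):
    f=p['pixels'].shape[0]/2/np.tan(np.radians(p['fov_y'])/2)
    d=np.array([(uv[0]-p['cx'])/f,(uv[1]-p['cy'])/f,1.])
    return np.array(p['position'],float)[:3],rot(p['attitude'])@d
def at(p,uv,z):
    o,d=ray(p,uv); return o+d*(z-o[2])/d[2]
def proj(p,X):
    f=p['pixels'].shape[0]/2/np.tan(np.radians(p['fov_y'])/2)
    c=(np.array(X)-np.array(p['position']))@rot(p['attitude']); return c[...,:2]/c[...,2:]*f+[p['cx'],p['cy']]
E
python3 - <<'E'
from h import *
s=sense();print(s['time_s'],s['eef_pos'],s['ee_rot'],tips_ahead)
t=capture('top');d=capture('side')
for n,p in(('top',t),('side',d)):
    print(n,p['position'],p['attitude'],p['fov_y'])
    cv2.imwrite(f'pics/{n}.png',p['pixels'])
    for k in['bumper','socket_top','cap_top','pad0_top','relay','plug','terminal','tape']:
        print(k,[(np.round(b['position']),round(b['confidence'],2),at(p,b['position'],{'pad0_top':57,'socket_top':28,'cap_top':28}.get(k,20)).round()) for b in boxes_of(p,k)[:8]])
E
```

```text
0.0 [149.90624011 502.88876598 247.73158574] [-2.44916975e-04  1.44384774e-01  9.89521391e-01 -6.27678738e-04] 17.0
top [ 497.67674648    9.41402142 1060.90489575] [ 0.01823667 -0.6970299   0.71621212 -0.02927344] 56.64701368166137
bumper [(array([284., 198.]), 0.74, array([549., -75.,  20.]))]
socket_top [(array([247., 209.]), 0.52, array([521.,  35.,  28.])), (array([241., 219.]), 0.49, array([493.,  53.,  28.]))]
cap_top []
pad0_top [(array([282., 192.]), 0.16, array([565., -66.,  57.]))]
relay [(array([277., 233.]), 0.49, array([449., -50.,  20.]))]
plug [(array([307., 193.]), 0.44, array([ 563., -141.,   20.])), (array([282., 194.]), 0.44, array([562., -70.,  20.])), (array([124., 173.]), 0.32, array([636., 391.,  20.]))]
terminal [(array([283., 195.]), 0.52, array([560., -71.,  20.])), (array([257., 170.]), 0.48, array([636.,   1.,  20.]))]
tape [(array([300., 159.]), 0.68, array([ 664., -126.,   20.]))]
side [ 368.49154148 -677.224225    591.06952744] [-0.44480608  0.88366935 -0.13058326  0.06499265] 55.71821165057818
bumper [(array([261., 230.]), 0.62, array([552., -78.,  20.]))]
socket_top [(array([223., 204.]), 0.57, array([487.,  35.,  28.]))]
cap_top [(array([274., 274.]), 0.64, array([ 537., -217.,   28.])), (array([259., 208.]), 0.54, array([569.,  -9.,  28.]))]
pad0_top [(array([276., 248.]), 0.53, array([ 554., -178.,   57.]))]
relay [(array([271., 241.]), 0.73, array([ 562., -120.,   20.])), (array([217., 232.]), 0.71, array([454., -54.,  20.])), (array([277., 248.]), 0.26, array([ 570., -143.,   20.]))]
plug []
terminal [(array([279., 204.]), 0.51, array([625.,   0.,  20.])), (array([365., 283.]), 0.43, array([ 705., -286.,   20.]))]
tape [(array([312., 239.]), 0.81, array([ 654., -140.,   20.]))]
```

```bash
python3 - <<'E'
import cv2
t=cv2.imread('pics/top.png')[130:280,200:350];cv2.imwrite('pics/topc.png',cv2.resize(t,(600,600),interpolation=2))
t=cv2.imread('pics/side.png')[160:310,170:370];cv2.imwrite('pics/sidec.png',cv2.resize(t,(800,600),interpolation=2))
E
```

```text
(no output)
```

View pics/topc.png

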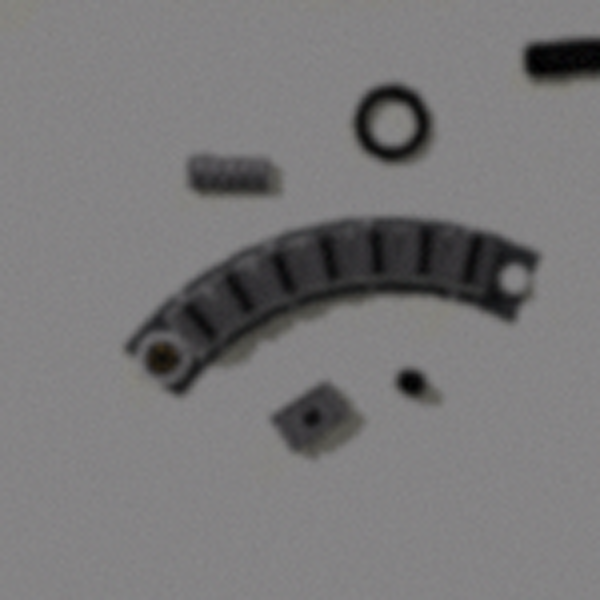

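View pics/sidec.png

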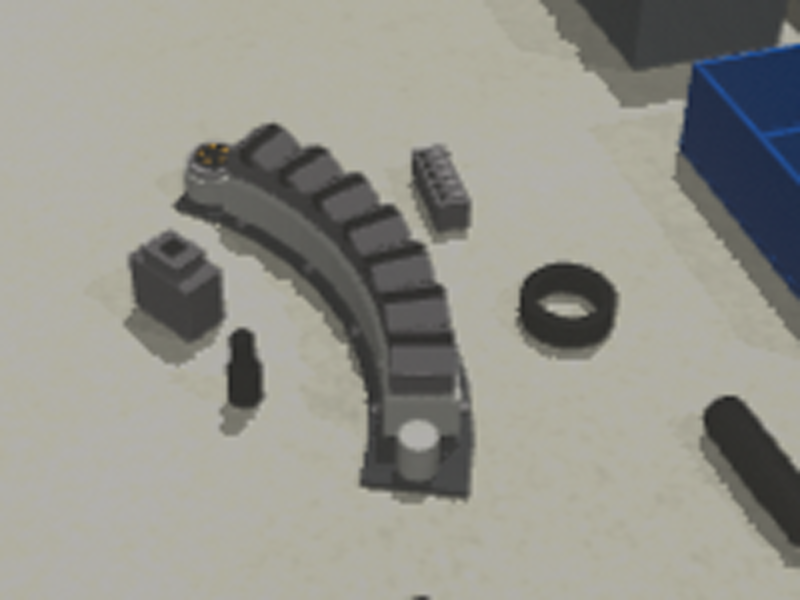

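Top view: the socket (brass pins) is at about pixel (240,219), the left end. The white cap is at (329,200), the right end, with seven black crowns between them. The side view agrees: socket (223,199), cap (274,268). Next I fit the bumper pose to these points.

```bash
cat >> h.py <<'E'
def model(q):
    x,y,th=q; a=np.r_[(np.arange(7)-3)*34/220,-140/220,140/220]
    L=np.c_[-203+220*np.cos(a),220*np.sin(a),[57]*7+[28,28]]
    c,s=np.cos(th),np.sin(th); return L@np.array([[c,s,0],[-s,c,0],[0,0,1]])+[x,y,0], a+th   # 0..6 pads, 7 cap(-y end), 8 socket
E
python3 - <<'E'
from h import *
from scipy.optimize import least_squares
t=capture('top');d=capture('side')
uv=np.array([[483,258],[428,255],[377,253],[333,260],[288,275],[243,295],[203,318],[516,280],[162,356]])/4+[200,130]
sv=np.array([[274.5,268.5],[223,198.75]])
def res(q):
    X,_=model(q); return np.r_[(proj(t,X)-uv).ravel(),(proj(d,X[7:])-sv).ravel()]
r=least_squares(res,[540,-75,0],x_scale=[100,100,1]);q=r.x
print(q,r.fun.reshape(-1,2).round(1).tolist());X,a=model(q);print(X.round(1),a.round(3))
np.save('q.npy',q)
im=[]
for p,c in((t,(200,130,150,150)),(d,(170,160,150,150))):
    k=cv2.resize(p['pixels'][c[1]:c[1]+150,c[0]:c[0]+150],(400,400),interpolation=2)
    k=cv2.convertScaleAbs(k,alpha=1.6)
    for u in proj(p,X): cv2.circle(k,tuple(((u-c[:2])*400/150).astype(int)),3,(0,0,255),-1)
    im.append(k)
cv2.imwrite('pics/fit.png',np.hstack(im))
s=sense();print(s['eef_pos'],rot(s['ee_rot']).round(3),s['grip_width'])
E
```

```text
[ 5.41725541e+02 -7.22098998e+01  1.89739595e-01] [[-2.0, 0.6], [-0.1, -0.6], [0.7, -0.3], [-0.2, -0.4], [-0.4, -0.7], [-0.0, -0.5], [0.1, 0.6], [0.3, -0.0], [1.0, 0.4], [-0.7, 0.4], [0.2, 0.7]]
[[ 554.2 -170.    57. ]
 [ 560.8 -136.7   57. ]
 [ 562.2 -102.8   57. ]
 [ 558.4  -69.    57. ]
 [ 549.5  -36.2   57. ]
 [ 535.6   -5.2   57. ]
 [ 517.1   23.2   57. ]
 [ 540.8 -205.5   28. ]
 [ 491.5   51.3   28. ]] [-0.274 -0.119  0.035  0.19   0.344  0.499  0.653 -0.447  0.826]
[150.03501107 503.11321394 248.30675789] [[-0.958  0.286  0.   ]
 [ 0.286  0.958  0.   ]
 [-0.     0.    -1.   ]] 1.0007472247375973
```

View pics/fit.png

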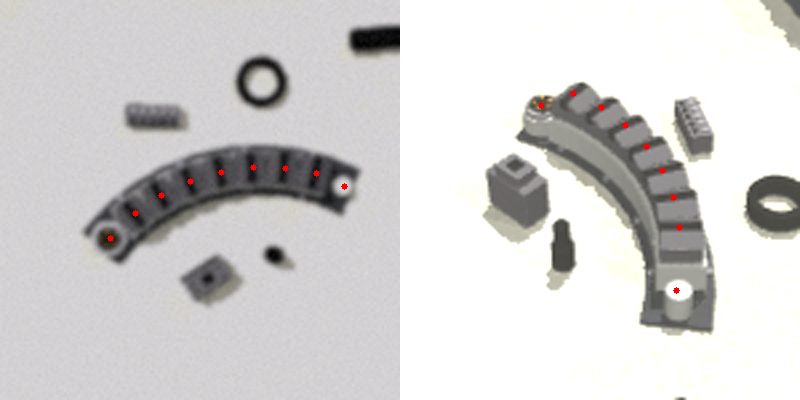

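The fit holds: the dots lie on the crowns in both views. The first pad is at (517,23) and the last at (554,-170). I'll move above the first pad, closing the fingers and turning tool x along the row.

{"op": "drive_tool", "data": {"commands": "0.23 -0.3 0 0 0 -0.05 0;0.23 -0.3 0 0 0 -0.05 0;0.23 -0.3 0 0 0 -0.05 0;0.23 -0.3 0 0 0 -0.05 0;0.23 -0.3 0 0 0 -0.05 0;0.23 -0.3 0 0 0 -0.05 0;0.23 -0.3 0 0 0 -0.05 0;0.23 -0.3 0 0 0 -0.05 0;0.23 -0.3 0 0 0 -0.05 0;0.23 -0.3 0 0 0 -0.05 0;0.23 -0.3 0 0 0 -0.05 0;0.23 -0.3 0 0 0 -0.05 0;0.23 -0.3 0 0 0 -0.05 0;0.23 -0.3 0 0 0 -0.05 0;0.23 -0.3 0 0 0 -0.05 0;0.23 -0.3 0 0 0 -0.05 0;0 0 -0.3 0 0 0 0;0 0 -0.3 0 0 0 0;0 0 -0.3 0 0 0 0;0 0 -0.2 0 0 0 0", "force": 20}}

```text
time_s: 2.67
eef_pos: [517.1, 23.0, 135.7]
ee_rot: [-0.001, 0.443, 0.896, -0.0]
force: [-0.1, -0.5, 0.7]
grip_width: -0.001
grip_force: 0.0
```

{"op": "drive_tool", "data": {"commands": "0 0 0 0 0 0 0;0 0 0 0 0 0 0;0 0 0 0 0 0 0"}}

```text
time_s: 2.92
eef_pos: [518.8, 23.0, 139.8]
ee_rot: [0.001, 0.443, 0.896, 0.0]
force: [0.1, -0.6, 1.3]
grip_width: -0.001
grip_force: 0.0
```

```bash
python3 - <<'E'
from h import *
s=sense();P=s['eef_pos'];Rt=rot(s['ee_rot']);print(s['time_s'],P,Rt.round(3),s['force'],s['grip_width'],s['joints'])
w=capture('wrist');d=capture('side');t=capture('top')
T=np.array(w['tool_from_camera']);w['position']=Rt@T[:3,3]+P;w['attitude']=Rt@T[:3,:3]
X,a=model(np.load('q.npy'))
k=w['pixels'].copy()
for u in proj(w,X): cv2.circle(k,tuple(u.astype(int)),2,(0,0,255),-1)
x=d['pixels'][140:260,180:300].copy();cv2.imwrite('pics/w1.png',np.hstack([cv2.resize(k,(480,360)),cv2.resize(x,(320,360))[:, :]]))
E
```

```text
2.9167 [518.83473053  23.02349394 139.84040887] [[-0.607  0.794  0.002]
 [ 0.794  0.607 -0.   ]
 [-0.002  0.002 -1.   ]] [ 0.08734691 -0.61907151  1.34219965] -0.0012391727463242621 [-1.81512213e-01  4.12089690e-01  1.66028494e+00  1.83380437e-05
  1.06679072e+00 -8.34281591e-01]
```

View pics/w1.png

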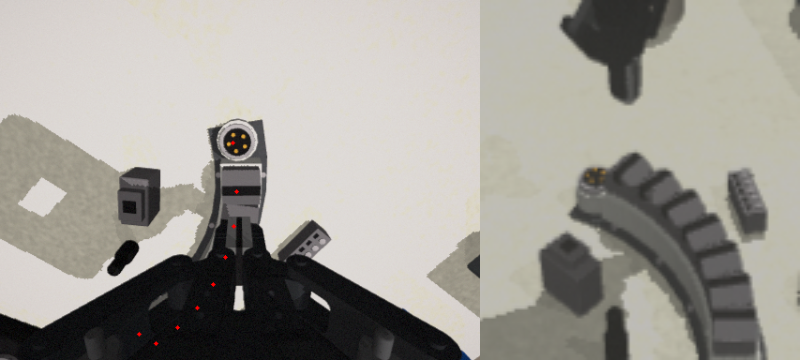

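Wrist view: the projected points land on the first crown (240,191) and the socket (237,141), within about 3 mm towards the bulging side. Now I descend to just above the pad.

{"op": "drive_tool", "data": {"commands": "0 0 -0.2 0 0 0 0;0 0 -0.2 0 0 0 0;0 0 -0.1 0 0 0 0;0 0 -0.05 0 0 0 0;0 0 -0.03 0 0 0 0;0 0 0 0 0 0 0;0 0 0 0 0 0 0;0 0 0 0 0 0 0;0 0 0 0 0 0 0;0 0 0 0 0 0 0;0 0 0 0 0 0 0"}}

```text
time_s: 3.98
eef_pos: [518.1, 23.1, 80.6]
ee_rot: [0.0, 0.443, 0.896, 0.0]
force: [0.2, 0.5, -0.5]
grip_width: -0.0
grip_force: 0.0
```

{"op": "drive_tool", "data": {"commands": "0 0 0 0 0 0 0;0 0 0 0 0 0 0"}}

```text
time_s: 4.15
eef_pos: [518.1, 23.1, 80.4]
ee_rot: [0.0, 0.443, 0.896, 0.0]
force: [-0.2, -0.3, 0.4]
grip_width: -0.001
grip_force: 0.0
```

{"op": "drive_tool", "data": {"commands": "0 0 -0.02 0 0 0 0;0 0 -0.02 0 0 0 0;0 0 -0.02 0 0 0 0;0 0 0 0 0 0 0;0 0 0 0 0 0 0;0 0 0 0 0 0 0;0 0 0 0 0 0 0"}}

```text
time_s: 4.73
eef_pos: [518.1, 23.1, 74.3]
ee_rot: [0.0, 0.443, 0.896, 0.0]
force: [-0.2, -1.0, -0.3]
grip_width: -0.0
grip_force: 0.0
```

{"op": "drive_tool", "data": {"commands": "0 0 -0.02 0 0 0 0;0 0 0 0 0 0 0;0 0 0 0 0 0 0;0 0 0 0 0 0 0;0 0 0 0 0 0 0"}}

```text
time_s: 5.15
eef_pos: [518.1, 23.1, 72.4]
ee_rot: [0.0, 0.443, 0.896, 0.0]
force: [0.1, -0.3, 1.6]
grip_width: 0.001
grip_force: 0.9
```

{"op": "drive_tool", "data": {"commands": "0 0 -0.02 0 0 0 0;0 0 0 0 0 0 0;0 0 0 0 0 0 0;0 0 0 0 0 0 0;0 0 0 0 0 0 0"}}

```text
time_s: 5.57
eef_pos: [518.1, 23.1, 70.4]
ee_rot: [0.0, 0.443, 0.896, 0.0]
force: [-0.1, 0.4, 3.5]
grip_width: -0.003
grip_force: 1.6
```

Contact is at about TCP z = 74, as it should be. I press to half depth and then stroke pads 1→3.

{"op": "drive_tool", "data": {"commands": "0 0 -0.02 0 0 0 0;0 0 0 0 0 0 0;0 0 0 0 0 0 0;0 0 0 0 0 0 0;0 0 0 0 0 0 0"}}

```text
time_s: 5.98
eef_pos: [518.2, 23.1, 68.4]
ee_rot: [0.0, 0.443, 0.896, 0.0]
force: [1.4, 0.3, 3.3]
grip_width: -0.001
grip_force: 2.3
```

{"op": "drive_tool", "data": {"commands": "0.0185 -0.0285 0 0 0 -0.02 0;0.0185 -0.0285 0 0 0 -0.02 0;0.0185 -0.0285 0 0 0 -0.02 0;0.0185 -0.0285 0 0 0 -0.02 0;0.0185 -0.0285 0 0 0 -0.02 0;0.0185 -0.0285 0 0 0 -0.02 0;0.0185 -0.0285 0 0 0 -0.02 0;0.0185 -0.0285 0 0 0 -0.02 0;0.0185 -0.0285 0 0 0 -0.02 0;0.0185 -0.0285 0 0 0 -0.02 0;0 0 0 0 0 0 0;0 0 0 0 0 0 0"}}

```text
time_s: 6.98
eef_pos: [537.0, -6.0, 68.4]
ee_rot: [0.001, 0.512, 0.859, -0.0]
force: [0.4, -3.0, 4.6]
grip_width: 0.0
grip_force: 2.3
```

{"op": "drive_tool", "data": {"commands": "0.014 -0.031 0 0 0 -0.02 0;0.014 -0.031 0 0 0 -0.02 0;0.014 -0.031 0 0 0 -0.02 0;0.014 -0.031 0 0 0 -0.02 0;0.014 -0.031 0 0 0 -0.02 0;0.014 -0.031 0 0 0 -0.02 0;0.014 -0.031 0 0 0 -0.02 0;0.014 -0.031 0 0 0 -0.02 0;0.014 -0.031 0 0 0 -0.02 0;0.014 -0.031 0 0 0 -0.02 0;0 0 0 0 0 0 0;0 0 0 0 0 0 0"}}

```text
time_s: 7.98
eef_pos: [550.9, -37.1, 68.4]
ee_rot: [0.001, 0.578, 0.816, -0.0]
force: [0.4, -1.6, 4.8]
grip_width: -0.001
grip_force: 2.3
```

```bash
python3 - <<'E'
from h import *
d=capture('side');s=sense();print(s['eef_pos'],s['force'])
cv2.imwrite('pics/s2.png',cv2.resize(d['pixels'][160:280,190:330],(700,600),interpolation=2))
E
```

```text
[550.87719505 -36.98757462  68.47276206] [ 0.0889155  -2.26521365  5.25183576]
```

View pics/s2.png

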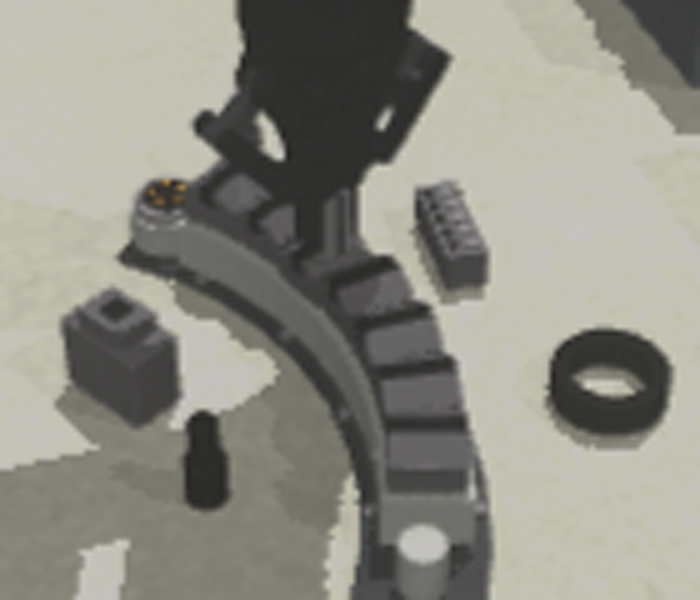

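The fingertips are on the third pad, around (325,250), and that pad is down. The pads behind it are up, and the loose parts haven't moved. I'll carry on.

{"op": "drive_tool", "data": {"commands": "0.009 -0.033 0 0 0 -0.02 0;0.009 -0.033 0 0 0 -0.02 0;0.009 -0.033 0 0 0 -0.02 0;0.009 -0.033 0 0 0 -0.02 0;0.009 -0.033 0 0 0 -0.02 0;0.009 -0.033 0 0 0 -0.02 0;0.009 -0.033 0 0 0 -0.02 0;0.009 -0.033 0 0 0 -0.02 0;0.009 -0.033 0 0 0 -0.02 0;0.009 -0.033 0 0 0 -0.02 0;0 0 0 0 0 0 0;0 0 0 0 0 0 0"}}

```text
time_s: 9.03
eef_pos: [559.7, -70.1, 68.4]
ee_rot: [0.001, 0.64, 0.768, -0.0]
force: [0.2, -2.3, 4.3]
grip_width: -0.002
grip_force: 2.3
```

{"op": "drive_tool", "data": {"commands": "0.004 -0.034 0 0 0 -0.02 0;0.004 -0.034 0 0 0 -0.02 0;0.004 -0.034 0 0 0 -0.02 0;0.004 -0.034 0 0 0 -0.02 0;0.004 -0.034 0 0 0 -0.02 0;0.004 -0.034 0 0 0 -0.02 0;0.004 -0.034 0 0 0 -0.02 0;0.004 -0.034 0 0 0 -0.02 0;0.004 -0.034 0 0 0 -0.02 0;0.004 -0.034 0 0 0 -0.02 0;0 0 0 0 0 0 0;0 0 0 0 0 0 0"}}

```text
time_s: 10.03
eef_pos: [563.6, -104.1, 68.4]
ee_rot: [0.001, 0.698, 0.716, -0.0]
force: [-0.6, -1.9, 4.7]
grip_width: -0.0
grip_force: 2.3
```

{"op": "drive_tool", "data": {"commands": "-0.0015 -0.034 0 0 0 -0.02 0;-0.0015 -0.034 0 0 0 -0.02 0;-0.0015 -0.034 0 0 0 -0.02 0;-0.0015 -0.034 0 0 0 -0.02 0;-0.0015 -0.034 0 0 0 -0.02 0;-0.0015 -0.034 0 0 0 -0.02 0;-0.0015 -0.034 0 0 0 -0.02 0;-0.0015 -0.034 0 0 0 -0.02 0;-0.0015 -0.034 0 0 0 -0.02 0;-0.0015 -0.034 0 0 0 -0.02 0;0 0 0 0 0 0 0;0 0 0 0 0 0 0"}}

```text
time_s: 11.03
eef_pos: [562.0, -138.2, 68.4]
ee_rot: [0.0, 0.753, 0.659, -0.0]
force: [-0.8, -2.4, 4.8]
grip_width: 0.003
grip_force: 2.3
```

{"op": "drive_tool", "data": {"commands": "-0.0065 -0.033 0 0 0 -0.02 0;-0.0065 -0.033 0 0 0 -0.02 0;-0.0065 -0.033 0 0 0 -0.02 0;-0.0065 -0.033 0 0 0 -0.02 0;-0.0065 -0.033 0 0 0 -0.02 0;-0.0065 -0.033 0 0 0 -0.02 0;-0.0065 -0.033 0 0 0 -0.02 0;-0.0065 -0.033 0 0 0 -0.02 0;-0.0065 -0.033 0 0 0 -0.02 0;-0.0065 -0.033 0 0 0 -0.02 0;0 0 0 0 0 0 0;0 0 0 0 0 0 0;0 0 0 0 0 0 0;0 0 0 0 0 0 0"}}

```text
time_s: 12.2
eef_pos: [555.5, -170.8, 68.4]
ee_rot: [0.0, 0.802, 0.598, -0.0]
force: [-0.3, -2.4, 4.6]
grip_width: 0.003
grip_force: 2.3
```

```bash
python3 - <<'E'
from h import *
d=capture('side');s=sense();print(s['eef_pos'],s['force'],s['time_s'])
cv2.imwrite('pics/s3.png',cv2.resize(d['pixels'][160:280,190:330],(700,600),interpolation=2))
E
```

```text
[ 555.56047643 -170.67383065   68.35591474] [-0.1646759  -2.37365417  5.62558799] 12.25
```

View pics/s3.png

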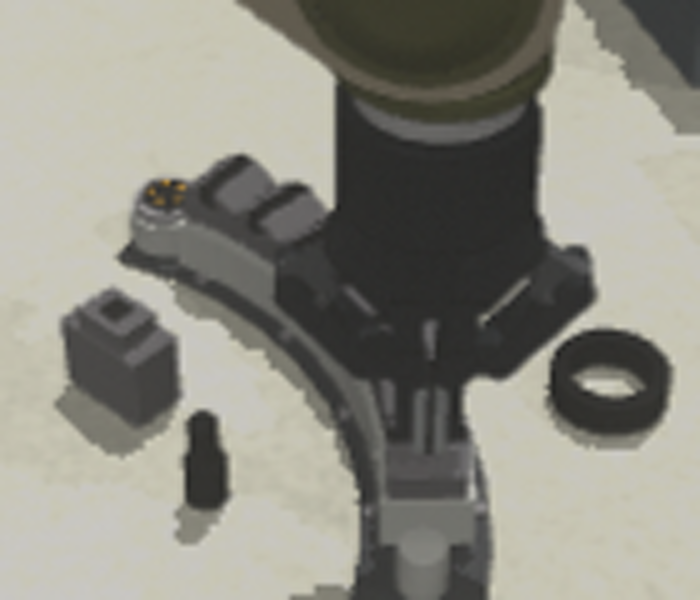

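The fingertips are on the last pad beside the cap, near (430,450). It is held down about 5.6 mm with roughly 4.7 N, and the loose parts haven't moved. Handing in.

```bash
python3 -c "
from rig import *
print(finish_job())"
```

```text
the job is handed in; nothing more can be done
None
```

I stroked all seven pads in turn from the socket end and handed the job in with the last pad, beside the cap, held about 5.6 mm down at about 5 N; no loose thing near the bumper moved in the side views, and the judge returned no verdict.

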